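Hang the nesting ticket trays on the sprung counter hook

TASK

Hang the three plastic ticket trays from the rack on the sprung hook so that they nest: the large blue one first, then the medium yellow, then the small white one in front, each with its hole over the bar, resting on the bar and pushed snugly into the tray behind it. Press the stack back against the spring pad so that the last tray also drops in behind the hook's upturned lip and stays held there when you let go. Go gently: the bar is only hand-clamped, so feel for it, do not drive the pad onto its back stop or lean hard on the hook, and leave everything else on the counter where it is.

Things in the scene. Friction and masses are not known exactly. Their poses are not given: they have to be found in the camera images.
- hook: Fixed hook stand: dark base plate, blue post, and a level flat steel bar from the post towards the robot, ending in an upturned lip. Origin on the counter, under the bar's middle line, under the nominal inner (post-side) face of the lip; x from lip to post, y across, z up. Post x 113 to 137 mm, 34 mm wide, 154 mm high, clamp block x 108 to 142; base plate x 60 to 190, 120 mm wide, 12 mm high.
- hook_nominal (a point): Nominal point on the bar's top at the inner face of the lip, 130 mm above the counter, axes as the hook. Bar 12 mm wide, 8 mm thick; lip 5 mm thick, 12 mm wide, standing 8 mm above the bar's top. Clamped by hand: bar, lip and pad together may really sit up to 10 mm higher or lower and up to 18 mm nearer or farther along x than this point: not measured, feel for it. It flexes down 0.3 mm per N.
- pad (a joint): Black spring pad (40 mm wide, 30 mm tall, top 12 mm above the bar's top) riding on the bar, facing the lip. 0 = out, its face 34 mm behind the lip's inner face; grows (m) as it is pushed towards the post, to 0.014 at the back stop. Spring about 2 N at 0, 6 N at 0.008, 9 N at 0.014. Three nested saddles measure 42 mm, so the hung stack keeps it in by 8 mm.
- rack: Fixed grey rack 114 x 130 mm, 36 mm tall, floor 6 mm thick, three slots along y, 36 mm apart in x. The trays start upright in them, one each in any order, fronts to the rack's -x. Origin: centre of its underside.
- large_tab (a point): Centre of the upright grip tab (20 mm wide in y, 8 thick in x, 18 up and 24 mm down from here) of the LARGE BLUE tray: back plate 104 mm wide, 5 thick, with a 17 mm deep, 3 mm thick rim at both sides and bottom, open at top and front. x runs front to back, z up; flat back face 4 mm behind (+x) this point, underside 106 mm below it, back plate's shoulders 28 mm below. 100 g. Grip across y.
- large_hole (a point): Middle of the upper edge of the large tray's hanging hole, on its back face (36 mm below and 4 mm behind the tab's centre; the same in all three trays). Hole 20 mm wide, 46 mm tall downwards, through the back plate. Above this edge is the saddle that rests on the bar: 30 mm wide, 12 mm tall, 14 mm from the back face to its front.
- medium_tab (a point): Tab centre of the MEDIUM YELLOW tray: same shape, hole, saddle and offsets as the large, but 90 mm wide, tab 28 mm wide, underside 99 mm below this point, 80 g. Nested, its back lies on the saddle front of the large tray (14 mm apart), tabs level, its edges inside the rim with 4 mm to spare.
- small_tab (a point): Tab centre of the SMALL WHITE tray: same shape, hole, saddle and offsets, but 76 mm wide, tab 36 mm wide, underside 92 mm below this point, 65 g. Nested in front of the medium tray in the same way, 14 mm apart, tabs level; the front of its saddle then bears on the inner face of the lip.
- bell: Bystander: counter bell, steel dome on black base, 72 mm across, 49 mm tall. Origin: centre of its underside, z up.
- pencup: Bystander: blue open pen cup, 68 mm across, 85 mm tall. Origin: centre of its underside, z up.
- plate: Bystander: flat red plastic ticket plate 70 x 50 x 6 mm lying on the counter. Origin: centre of its underside, z up.
- spray: Bystander: red spray bottle with white head, 60 mm across, 157 mm tall. Origin: centre of its underside, z up.
- detergent: Bystander: white detergent bottle, 72 mm across, 200 mm tall. Origin: centre of its underside, z up.
- tape: Bystander: black tape dispenser 120 x 50 mm, 77 mm tall. Origin: centre of its underside, z up.
- softener: Bystander: green jar with white cap, 64 mm across, 170 mm tall. Origin: centre of its underside, z up.
There are look-alikes about, which are no part of the job. There is more than one size of the part that bears small_tab; the job needs the larger. Of the things that look like the part that bears large_tab, the smaller one is meant.

How it is judged:
By the outcome, as a careful person would: the job done as asked, in the order asked, and still so for the second after the job is handed in, with the robot touching nothing.
It also fails if it takes over 72 s, if anything falls off the work surface, if the arm or the gripper's body presses on something with over 40 N, if the wrist force passes 120 N, or if a joint passes its speed limit or range.

ROBOT

A 6-joint arm with a two-finger parallel gripper is mounted at the origin on the work surface. World frame = base frame: x ahead of the robot, y to its left, z up, the work surface at z = 0. Lengths are in m, angles in rad, forces in N, time in s.
With the tool pointing down it reaches from about 0.25 to 0.775 m from the base axis. Payload 4 kg.
Tool frame: the origin (TCP) lies at the very end of the fingers, on their centre line; the grasp point (between the pads) lies 19 mm behind it; z points along the fingers, y is the line along which they close (so a half turn about z gives the same grasp; the last joint's range is limited). The gripper opens to 94 mm and grips with 3 to 60 N. Pads are 16 mm wide; open, the fingers measure 119 mm over their backs; the gripper's body (75 mm by 177 mm) begins 78 mm behind the grasp point.
Start: joints at [-1.218, 0.087, 1.371, -0, 1.684, -0.103], TCP at [0.242, -0.494, 0.206] pointing down, gripper open.
Joint ranges: [-3.1, 3.1], [-0.76, 2.03], [0.27, 2.55], [-1.08, 4.22], [0.17, 2.65], [-2.57, 2.57]. Speed limits (rad/s): [2.79, 2.79, 3.14, 3.14, 3.14, 3.14].

INTERFACE

Orientations are given as [roll, pitch, yaw] about the fixed x, y, z axes, in that order (R = Rz(yaw) Ry(pitch) Rx(roll)).
In Python, from bench import robot, vision gives the robot as it stands.
- The arm moves only by the shell command python3 -m crank 'ROWS'. ROWS is JSON, a list of rows, each a list of 3 entries, a list of its own where there are three numbers: the closure, from 0 (fully open) to 1 (shut), then the shift along the tool's x, y, z in m, then the turn, a rotation vector about the tool's x, y, z in degrees. A call has 1 to 8 rows; each row shifts and turns the commanded pose from where the row before left it, along the tool's axes as they then stand; what a row does not reach is not made up. A row lasts 1/10 s, in which the tool goes at most 50 mm and 8.59 degrees, less where a joint would pass 70% of its speed; a pose out of reach is approached as far as the arm can. A call with a gripper value outside its range is refused whole. The fingers move at their own pace and stop on an object; the grip force is fixed at half the most. Time passes only in rows, so rows that do not move let the fingers close. It gives the time, the measured TCP pose, the force, the opening and the grip force at its end, in the units of the state.
- robot.get_obs(): the state, without advancing time (a new reading comes with each control period).
- vision.snapshot(name): name is "side" or "top"; returns a dict with "color" (384x512x3 uint8, red, green, blue), "z_map" (384x512 float32, m along the optical axis (not along the pixel's ray), 0 where there is no reading), "fx", "fy", "cx", "cy" (pixels), "R" (3x3) and "t" (3): a world point X has camera coordinates R X + t. Camera axes: x right, y down, z forward; pixel columns grow to the right and rows downward; lengths in m; the calibration is good to about 2 mm. A picture is of the moment at which its call begins.
- robot.close_job(): hands the job in; it is judged then, once.
The state is a dict: "time": time; "joint_positions": joint angles; "qvel": joint speeds; "joint_torque": joint torques, N m; "tool_pos": TCP position; "ee_rot": TCP orientation; "wrist_force": force on the tool from outside, world axes, zero at the start; "wrist_torque": the same for the moment, N m; "width": finger opening in m; "finger_force": force on a finger pad.
Only numpy, scipy, OpenCV 4.12 (cv2) and the standard library are available. Lean on these libraries where they do the work, as an engineer would, in place of code of your own. Each camera call takes 0.05 s, during which the arm holds its last target. There are 200 camera calls.

## Working session

There is one attempt and no reset: what is moved stays moved. The work goes in short steps, Python scripts to look and compute and a shell command to move; the robot and the scene stay as the last step left them, time stands still between calls to the robot, and variables do not carry over. Pictures are saved under pics/ and viewed, at most 10 in all, crops included, and the job is handed in when it is done.

```bash
ls; mkdir -p pics; python3 - <<'E'
from bench import robot, vision
import cv2,numpy as np
o=robot.get_obs();print(o)
ims=[]
for n in("top","side"):
    s=vision.snapshot(n);np.savez(f"{n}0.npz",**s)
    cv2.imwrite(f"pics/{n}0.png",s["color"][:,:,::-1]); print(n,s["fx"],s["cx"],s["cy"],s["R"],s["t"])
E
```

```text
pics
{'time': 0.0, 'joint_positions': array([-1.21810215e+00,  8.79843766e-02,  1.37223905e+00, -1.11634142e-05,
        1.68358883e+00, -1.03108455e-01]), 'qvel': array([ 3.40806467e-04, -5.04982112e-04, -5.09857669e-05, -1.04308278e-03,
        4.55658585e-04,  2.82768377e-04]), 'joint_torque': array([ 3.71119240e-04, -3.40184212e+01, -3.02423537e+01,  7.16995192e-02,
        3.31083569e-02, -1.71388774e-04]), 'tool_pos': array([ 0.24190071, -0.49334394,  0.20429583]), 'ee_rot': array([-3.13938369e+00, -2.17418252e-04,  4.55801150e-01]), 'wrist_force': array([-0.56132038,  0.48651648, -0.78765774]), 'wrist_torque': array([ 0.0166971 , -0.04314905, -0.02038856]), 'finger_force': 0.0, 'width': 0.09456720022362018}
top 429.4122925134526 258.6584378744143 187.50863824196813 [[-0.0056084  -0.99995878  0.00714008]
 [-0.98693927  0.00438554 -0.16103307]
 [ 0.16099512 -0.00794997 -0.98692318]] [-0.01470637  0.55706102  1.17124115]
side 431.5230717161639 253.13756174692458 185.68536521655892 [[-0.99887151 -0.04601975  0.01174243]
 [-0.03760505  0.61531966 -0.7873802 ]
 [ 0.0290097  -0.78693323 -0.61635585]] [0.55000966 0.10201846 1.29594913]
```

View pics/top0.png

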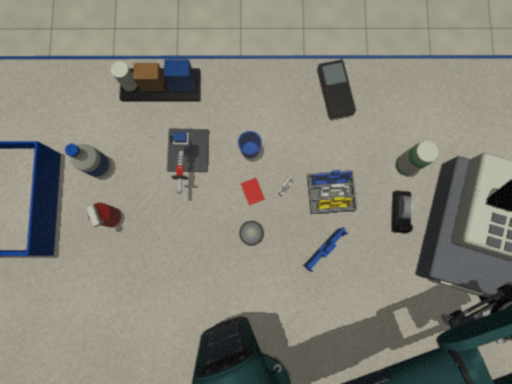

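View pics/side0.png

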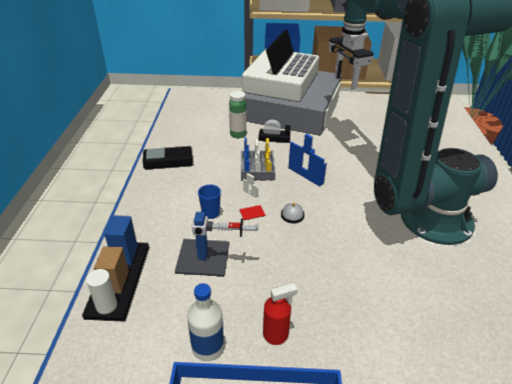

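The top view shows the hook at (185,160) with its lip toward the robot. The rack is at (331,192), holding blue (back), white (middle) and yellow (front). There are decoys at (325,250), larger blue, and (286,187), small white. I'll zoom in and measure next.

```bash
cat > h.py <<'E'
import numpy as np,cv2
from bench import robot,vision
def load(n,k=None):
    return dict(np.load(f"{n}{k}.npz")) if k is not None else vision.snapshot(n)
def cloud(s):
    z=s["z_map"];v,u=np.mgrid[:384,:512]
    c=np.stack([(u-s["cx"])/s["fx"]*z,(v-s["cy"])/s["fy"]*z,z],-1)
    return (c-s["t"])@s["R"]   # R^T (c-t)
def ray(s,u,v,z):
    d=s["R"].T@np.array([(u-s["cx"])/s["fx"],(v-s["cy"])/s["fy"],1]);o=-s["R"].T@s["t"]
    return o+d*(z-o[2])/d[2]
def masks(s):
    h=cv2.cvtColor(s["color"],cv2.COLOR_RGB2HSV).astype(int);H,S,V=h[...,0],h[...,1],h[...,2]
    return dict(blue=(H>100)&(H<125)&(S>120)&(V>50),yellow=(H>20)&(H<35)&(S>130),red=((H<8)|(H>172))&(S>150),white=(S<40)&(V>170),dark=(V<85)&(S<90))
E
python3 - <<'E'
from h import *
t=load("top",0);s=load("side",0)
a=t["color"][110:290,150:370];b=s["color"][130:280,165:335]
cv2.imwrite("pics/z.png",np.hstack([cv2.resize(a,(440,360),interpolation=3),cv2.resize(b,(360,360),interpolation=3)])[:,:,::-1]) if 0 else cv2.imwrite("pics/zz.png",np.vstack([cv2.resize(a,None,fx=3,fy=3,interpolation=2)[:300*1+240],])[:,:,::-1])
cv2.imwrite("pics/z2.png",cv2.resize(b,None,fx=4,fy=4,interpolation=2)[:,:,::-1])
for n,q in(("top",t),("side",s)):
    P=cloud(q);M=masks(q);roi=(P[...,0]>.2)&(P[...,0]<.8)&(P[...,1]>-.3)&(P[...,1]<.4)
    for c,m in M.items():
        m=(m&roi&(P[...,2]>(.002 if c=="red" else .015))&(P[...,2]<.3)).astype(np.uint8)
        k,L,st,ce=cv2.connectedComponentsWithStats(m)
        for i in range(1,k):
            if st[i,4]>14:
                p=P[L==i];print(n,c,st[i,:5],"lo",np.percentile(p,3,0).round(3),"hi",np.percentile(p,97,0).round(3))
E
```

```text
top blue [173 133  13   8  95] lo [0.666 0.176 0.151] hi [0.686 0.205 0.158]
top blue [240 144  21  11  37] lo [ 0.647 -0.021  0.027] hi [0.677 0.033 0.089]
top blue [317 171  34   7 102] lo [ 0.578 -0.273  0.069] hi [ 0.593 -0.181  0.126]
top blue [306 228  41  43 301] lo [ 0.338 -0.248  0.033] hi [ 0.432 -0.147  0.164]
top yellow [318 197  35  12 191] lo [ 0.504 -0.272  0.02 ] hi [ 0.521 -0.185  0.118]
top red [177 166   6  10  46] lo [0.578 0.186 0.127] hi [0.601 0.199 0.133]
top red [242 179  22  25 335] lo [ 0.523 -0.025  0.003] hi [0.585 0.025 0.01 ]
top red [ 99 204  13  18 147] lo [0.462 0.382 0.091] hi [0.5   0.399 0.126]
top white [ 94 216   4   9  18] lo [0.448 0.393 0.154] hi [0.466 0.4   0.16 ]
top dark [327 106  28  13 273] lo [ 0.771 -0.297  0.019] hi [ 0.799 -0.225  0.045]
top dark [240 133  19  14 124] lo [ 0.686 -0.016  0.017] hi [0.708 0.035 0.074]
top dark [170 135   3   7  19] lo [0.67  0.213 0.076] hi [0.7   0.229 0.137]
top dark [174 135  20  19 136] lo [0.648 0.171 0.018] hi [0.686 0.205 0.131]
top dark [242 152  17   6  42] lo [ 0.648 -0.013  0.018] hi [0.659
[... 1898 characters left out ...]
 10   4  22] lo [0.447 0.392 0.155] hi [0.464 0.4   0.16 ]
side dark [380 137  17  37 352] lo [0.2   0.027 0.213] hi [0.216 0.073 0.298]
side dark [184 147   9  18 130] lo [ 0.772 -0.282  0.017] hi [ 0.799 -0.219  0.044]
side dark [374 164  15  44 344] lo [0.201 0.02  0.11 ] hi [0.218 0.084 0.198]
side dark [242 173   4   5  19] lo [ 0.585 -0.161  0.016] hi [ 0.595 -0.154  0.031]
side dark [251 173  23   5  85] lo [ 0.493 -0.168  0.016] hi [ 0.559 -0.158  0.032]
side dark [239 219   4  17  32] lo [0.571 0.182 0.115] hi [0.575 0.216 0.14 ]
side dark [206 222   6   9  48] lo [0.648 0.189 0.115] hi [0.66  0.206 0.132]
side dark [195 228   7   7  42] lo [0.67  0.213 0.112] hi [0.686 0.224 0.136]
```

View pics/zz.png

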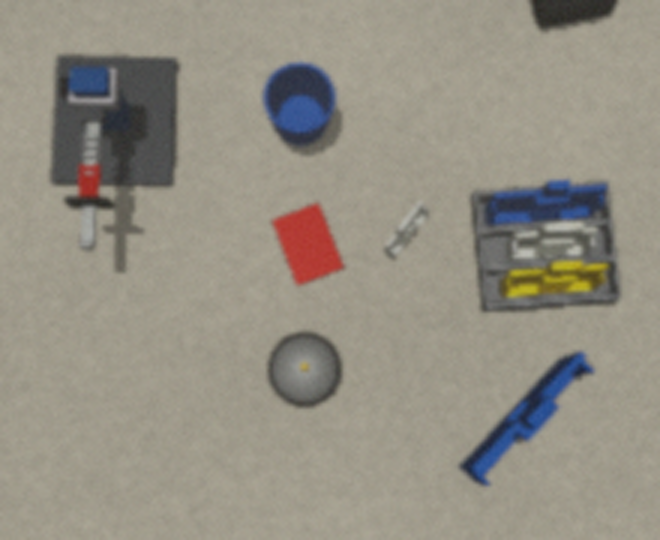

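View pics/z2.png

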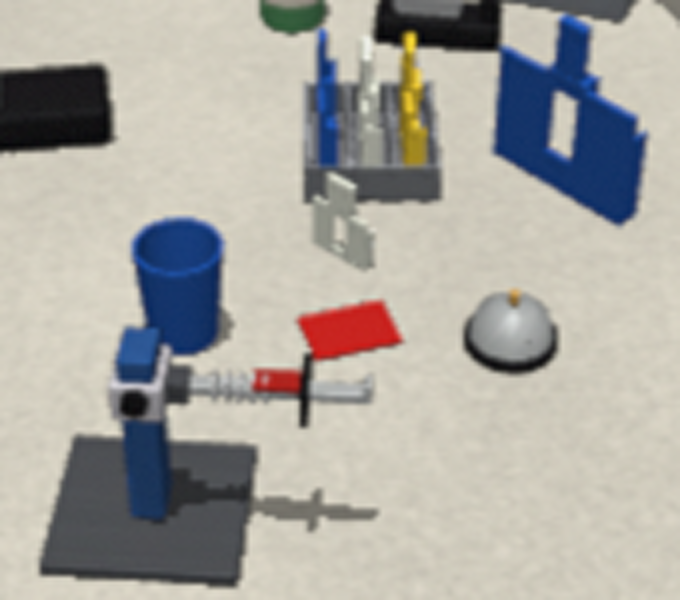

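```bash
python3 - <<'E'
from h import *
for n in("top","side"):
    q=load(n,0);P=cloud(q);X,Y,Z=P[...,0],P[...,1],P[...,2]
    # tabs
    for nm,x0,zl in(("large",.587,.094),("small",.550,.082),("med",.513,.088)):
        m=(abs(X-x0)<.014)&(Y>-.26)&(Y<-.19)&(Z>zl)&(Z<.14)
        p=P[m]; 
        print(n,nm,len(p),"lo",np.percentile(p,4,0).round(4),"hi",np.percentile(p,96,0).round(4),"mean",p.mean(0).round(4))
        m=(abs(X-x0)<.014)&(Y>-.30)&(Y<-.15)&(Z>.045)&(Z<.14);p=P[m]
        k=np.polyfit(p[:,1],p[:,0],1);print("   body yaw deg",np.degrees(np.arctan(-k[0])).round(2),len(p),"y",np.percentile(p[:,1],[1,99]).round(4))
    # rack upper rim
    m=(X>.44)&(X<.66)&(Y>-.32)&(Y<-.13)&(Z>.028)&(Z<.042);p=P[m][:,:2].astype(np.float32);print(n,"rack rect",cv2.minAreaRect(p*1000))
    # base plate
    m=(X>.55)&(X<.80)&(Y>.1)&(Y<.29)&(Z>.007)&(Z<.018);p=P[m][:,:2].astype(np.float32);print(n,"base rect",cv2.minAreaRect(p*1000),len(p))
    m=(X>.655)&(X<.70)&(Y>.15)&(Y<.24)&(Z>.148)&(Z<.165);p=P[m];print(n,"posttop",p.mean(0).round(4),cv2.minAreaRect(p[:,:2].astype(np.float32)*1000))
    # bar
    m=(X>.52)&(X<.65)&(Y>.16)&(Y<.225)&(Z>.10)&(Z<.16);p=P[m]
    for a in np.arange(.525,.65,.006):
        r=p[(p[:,0]>=a)&(p[:,0]<a+.006)]
        if len(r):print("  %.3f n%d y %.4f..%.4f z %.4f..%.4f"%(a+.003,len(r),*np.percentile(r[:,1],[5,95]),*np.percentile(r[:,2],[5,95])))
    print(n,"min x bar",np.sort(p[:,0])[:6].round(4))
E
```

```text
top large 42 lo [ 0.5833 -0.2311  0.0977] hi [ 0.591  -0.2124  0.1263] mean [ 0.5864 -0.2211  0.1172]
   body yaw deg 3.47 210 y [-0.273  -0.1711]
top small 64 lo [ 0.5473 -0.2443  0.0853] hi [ 0.5551 -0.2109  0.1136] mean [ 0.5507 -0.2273  0.1047]
   body yaw deg 2.29 155 y [-0.2663 -0.191 ]
top med 48 lo [ 0.5115 -0.2407  0.0917] hi [ 0.519  -0.2146  0.1193] mean [ 0.515  -0.2267  0.1118]
   body yaw deg 3.3 168 y [-0.2736 -0.1838]
top rack rect ((547.5325927734375, -226.34320068359375), (114.60073852539062, 130.96185302734375), 4.057839870452881)
top base rect ((680.9273071289062, 192.34869384765625), (170.35247802734375, 219.32875061035156), 87.70048522949219) 1213
top posttop [0.6767 0.1914 0.1538] ((676.9495849609375, 191.7010040283203), (32.19749450683594, 24.085283279418945), 89.08152770996094)
  0.534 n12 y 0.1880..0.2000 z 0.1249..0.1347
  0.540 n10 y 0.1881..0.1983 z 0.1236..0.1269
  0.546 n11 y 0.1890..0.1991 z 0.1207..0.1277
  0.552 n14 y 0.1885..0.1989 z 0.1218..0.1277
  0.558 n10 y 0.1886..0.1992 z 0.1215..0.1273
  0.564 n9 y 0.1897..0.1994 z 0.1223..0.1289
  0.570 n42
[... 1773 characters left out ...]
0.570 n40 y 0.1782..0.2157 z 0.1134..0.1395
  0.576 n29 y 0.1835..0.2153 z 0.1147..0.1391
  0.582 n17 y 0.1857..0.2039 z 0.1217..0.1328
  0.588 n22 y 0.1888..0.2050 z 0.1208..0.1332
  0.594 n18 y 0.1874..0.2038 z 0.1213..0.1326
  0.600 n19 y 0.1879..0.2039 z 0.1200..0.1321
  0.606 n17 y 0.1896..0.2048 z 0.1190..0.1325
  0.612 n14 y 0.1889..0.2038 z 0.1208..0.1320
  0.618 n14 y 0.1907..0.2027 z 0.1193..0.1316
  0.624 n14 y 0.1904..0.2051 z 0.1167..0.1298
  0.630 n15 y 0.1881..0.2033 z 0.1178..0.1311
  0.636 n13 y 0.1918..0.2000 z 0.1187..0.1273
  0.642 n12 y 0.1922..0.2022 z 0.1210..0.1280
  0.648 n21 y 0.1868..0.2056 z 0.1161..0.1321
side min x bar [0.531  0.531  0.531  0.5312 0.5331 0.5332]
```

```bash
cat > to.py <<'E'
import sys,numpy as np
from scipy.spatial.transform import Rotation as Q
from bench import robot
o=robot.get_obs();x,y,z,yaw=map(float,sys.argv[1:5])
R=Q.from_euler("xyz",o["ee_rot"]);T=Q.from_euler("xyz",[np.pi,0,np.radians(yaw)])
print("shift mm",(R.inv().apply(np.array([x,y,z])-o["tool_pos"])*1000).round(1),"turn deg",np.degrees((R.inv()*T).as_rotvec()).round(2),"F",o["wrist_force"].round(2),"t",o["time"])
E
python3 to.py .587 -.221 .24 4; python3 -m crank '[[0,[0,0,-0.04],[0,0,7.4]],[0,[0,0,0],[0,0,7.4]],[0,[0,0,0],[0,0,7.3]]]'; python3 to.py .587 -.221 .24 4
```

```text
shift mm [429.8 -92.7 -35.3] turn deg [-1.200e-01  1.000e-02  2.212e+01] F [-0.85 -0.03  0.09] t 0.1
time: 0.4
tool_pos: [0.2422, -0.4943, 0.2466]
ee_rot: [3.14, -0.001, 0.065]
wrist_force: [0.2, -0.9, 0.0]
width: 0.0941
finger_force: 0.0
shift mm [ 361.7 -250.4    6.3] turn deg [ 0.11 -0.03 -0.29] F [ 0.17 -0.91  0.02] t 0.4
```

```bash
python3 -m crank '[[0,[0.036,-0.025,0],[0,0,0]],[0,[0.036,-0.025,0],[0,0,0]],[0,[0.036,-0.025,0],[0,0,0]],[0,[0.036,-0.025,0],[0,0,0]],[0,[0.036,-0.025,0],[0,0,0]],[0,[0.036,-0.025,0],[0,0,0]],[0,[0.036,-0.025,0],[0,0,0]],[0,[0.036,-0.025,0],[0,0,0]]]'; python3 -m crank '[[0,[0.036,-0.025,0],[0,0,0]],[0,[0.036,-0.025,0],[0,0,0]],[0,[0,0,0],[0,0,0]]]'; python3 to.py .587 -.221 .092 4
```

```text
time: 1.2
tool_pos: [0.5164, -0.2727, 0.2449]
ee_rot: [-3.141, 0.001, 0.07]
wrist_force: [0.2, -1.5, 0.1]
width: 0.0939
finger_force: 0.0
time: 1.5
tool_pos: [0.5866, -0.2151, 0.2435]
ee_rot: [-3.139, 0.001, 0.077]
wrist_force: [0.7, -0.3, -0.0]
width: 0.0941
finger_force: 0.0
shift mm [1.000e-01 6.400e+00 1.514e+02] turn deg [-0.17  0.06  0.39] F [ 0.71 -0.3  -0.03] t 1.5
```

```bash
python3 -m crank '[[0,[0,0.006,0.03],[0,0,0.4]],[0,[0,0,0.04],[0,0,0]],[0,[0,0,0.03],[0,0,0]],[0,[0,0,0],[0,0,0]]]'; python3 to.py .587 -.221 .092 4; python3 - <<'E'
from h import *
ims=[]
for n,(a,b,c,d) in(("top",(150,230,290,370)),("side",(110,190,215,315))):
    s=vision.snapshot(n);ims.append(cv2.resize(s["color"][a:b,c:d],(390,400),interpolation=2))
cv2.imwrite("pics/g1.png",np.hstack(ims)[:,:,::-1])
E
```

```text
time: 1.9
tool_pos: [0.5801, -0.2243, 0.1388]
ee_rot: [-3.136, 0.011, 0.062]
wrist_force: [0.0, 0.6, -0.8]
width: 0.0941
finger_force: 0.0
shift mm [ 7.6 -2.6 46.7] turn deg [-0.34  0.65 -0.43] F [ 0.01  0.57 -0.78] t 1.9
```

View pics/g1.png

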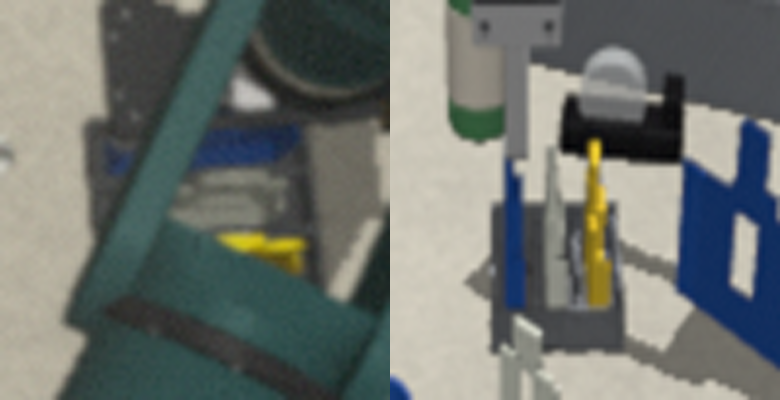

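The side view shows the finger (x≈517) directly above the blue tab (x≈513) in the crop, so alignment is good.

```bash
python3 -m crank '[[0,[0,0,0],[0,0,0]],[0,[0,0,0],[0,0,0]]]'; python3 to.py .587 -.221 .092 4
```

```text
time: 2.2
tool_pos: [0.5853, -0.2261, 0.1485]
ee_rot: [3.139, -0.004, 0.063]
wrist_force: [0.0, 0.4, 0.5]
width: 0.0944
finger_force: 0.0
shift mm [ 1.8 -5.1 56.5] turn deg [ 0.15 -0.24 -0.4 ] F [0.02 0.41 0.55] t 2.2
```

```bash
python3 -m crank '[[0,[0.001,-0.004,0.015],[0,0,0]],[0,[0,0,0.015],[0,0,0]],[0,[0,0,0.015],[0,0,0]],[0,[0,0,0.006],[0,0,0]],[0,[0,0,0],[0,0,0]],[0,[0,0,0],[0,0,0]]]'; python3 to.py .587 -.221 .092 4;python3 -m crank '[[0,[0,0,0],[0,0,0]],[0,[0,0,0],[0,0,0]]]'; python3 to.py .587 -.221 .092 4
```

```text
time: 2.8
tool_pos: [0.5849, -0.2212, 0.0942]
ee_rot: [-3.142, 0.0, 0.063]
wrist_force: [0.0, 0.3, -0.1]
width: 0.094
finger_force: 0.0
shift mm [ 2.1 -0.1  2.2] turn deg [-0.    0.02 -0.38] F [ 0.    0.31 -0.14] t 2.8
time: 3.0
tool_pos: [0.5854, -0.2215, 0.0955]
ee_rot: [3.141, -0.002, 0.063]
wrist_force: [-0.9, 0.3, 0.0]
width: 0.0939
finger_force: 0.0
shift mm [ 1.7 -0.4  3.5] turn deg [ 0.06 -0.09 -0.39] F [-0.91  0.28  0.04] t 3.0
```

Good. I'll nudge, close and lift.

```bash
python3 -m crank '[[0,[0.001,0,0.003],[0,0,0]],[0.5,[0,0,0],[0,0,0]],[0.9,[0,0,0],[0,0,0]],[0.9,[0,0,0],[0,0,0]],[0.9,[0,0,0],[0,0,0]],[0.9,[0,0,0],[0,0,0]]]';python3 -m crank '[[0.9,[0,0,0],[0,0,0]],[0.9,[0,0,0],[0,0,0]],[0.9,[0,0,0],[0,0,0]]]'
```

```text
time: 3.6
tool_pos: [0.5859, -0.2212, 0.0915]
ee_rot: [3.141, -0.0, 0.063]
wrist_force: [0.3, -0.3, -0.2]
width: 0.0576
finger_force: 0.0
time: 3.9
tool_pos: [0.5859, -0.2211, 0.0915]
ee_rot: [3.142, -0.0, 0.063]
wrist_force: [1.1, 0.6, 0.3]
width: 0.0337
finger_force: 0.0
```

```bash
python3 -m crank '[[1,[0,0,0],[0,0,0]],[1,[0,0,0],[0,0,0]],[1,[0,0,0],[0,0,0]],[1,[0,0,0],[0,0,0]]]';python3 -m crank '[[1,[0,0,-0.02],[0,0,0]],[1,[0,0,-0.03],[0,0,0]],[1,[0,0,-0.03],[0,0,0]],[1,[0,0,-0.03],[0,0,0]],[1,[0,0,-0.02],[0,0,0]],[1,[0,0,0],[0,0,0]],[1,[0,0,0],[0,0,0]],[1,[0,0,0],[0,0,0]]]'; python3 to.py .50 .1955 .22 -1.2
```

```text
time: 4.3
tool_pos: [0.5859, -0.2213, 0.0915]
ee_rot: [3.141, -0.0, 0.063]
wrist_force: [0.5, -0.7, 0.2]
width: 0.0201
finger_force: 30.0
time: 5.1
tool_pos: [0.585, -0.2207, 0.2189]
ee_rot: [-3.14, 0.004, 0.063]
wrist_force: [0.4, -0.2, -1.8]
width: 0.0197
finger_force: 30.0
shift mm [ -58.6 -420.8   -0. ] turn deg [-0.11  0.21  4.81] F [ 0.38 -0.19 -1.76] t 5.1
```

```bash
python3 -m crank '[[1,[-0.005,-0.02,0],[0,0,0]],[1,[-0.006,-0.04,0],[0,0,0.8]],[1,[-0.006,-0.045,0],[0,0,0.8]],[1,[-0.006,-0.045,0],[0,0,0.8]],[1,[-0.006,-0.045,0],[0,0,0.8]],[1,[-0.006,-0.045,0],[0,0,0.8]],[1,[-0.006,-0.045,0],[0,0,0.8]],[1,[-0.006,-0.045,0],[0,0,0]]]';python3 -m crank '[[1,[-0.006,-0.045,0],[0,0,0]],[1,[-0.006,-0.03,0],[0,0,0]],[1,[0,-0.01,0],[0,0,0]],[1,[0,0,0.0],[0,0,0]],[1,[0,0,0],[0,0,0]],[1,[0,0,0],[0,0,0]]]'; python3 to.py .50 .1955 .161 -1.2
```

```text
time: 5.9
tool_pos: [0.5298, 0.1091, 0.2193]
ee_rot: [3.141, 0.003, -0.021]
wrist_force: [0.4, -0.2, -0.3]
width: 0.0199
finger_force: 30.0
time: 6.5
tool_pos: [0.5213, 0.1911, 0.221]
ee_rot: [3.141, 0.001, -0.023]
wrist_force: [-0.1, 0.0, -1.4]
width: 0.0199
finger_force: 30.0
shift mm [-21.4  -3.9  60. ] turn deg [ 0.05  0.04 -0.11] F [-0.1   0.   -1.39] t 6.5
```

```bash
python3 -m crank '[[1,[-0.015,-0.004,0],[0,0,0]],[1,[-0.01,0,0.01],[0,0,0]],[1,[0,0,0.02],[0,0,0]],[1,[0,0,0.02],[0,0,0]],[1,[0,0,0.01],[0,0,0]],[1,[0,0,0],[0,0,0]],[1,[0,0,0],[0,0,0]],[1,[0,0,0],[0,0,0]]]'; python3 to.py .50 .1955 .161 -1.2; python3 - <<'E'
from h import *
s=vision.snapshot("side");a=s["color"][150:290,165:335]
t=vision.snapshot("top");b=t["color"][130:230,140:240]
cv2.imwrite("pics/h1.png",np.hstack([cv2.resize(a,(480,395),interpolation=2),cv2.resize(b,(300,395),interpolation=2)])[:,:,::-1])
for n,q in(("top",t),("side",s)):
    P=cloud(q);X,Y,Z=P[...,0],P[...,1],P[...,2];m=masks(q)["blue"]&(X>.46)&(X<.53)&(Y>.1)&(Y<.3)&(Z>.05)&(Z<.22);p=P[m]
    print(n,len(p),np.percentile(p,[2,98],axis=0).round(4))
    if n=="side":
        for a,b in((.06,.09),(.09,.12),(.12,.15),(.15,.2)):
            r=p[(p[:,2]>a)&(p[:,2]<b)]; print(a,len(r),np.percentile(r,[3,50,97],axis=0).round(4).tolist() if len(r) else "")
E
```

```text
time: 7.3
tool_pos: [0.4968, 0.1973, 0.1629]
ee_rot: [-3.141, -0.002, -0.021]
wrist_force: [0.3, -0.4, 0.1]
width: 0.0195
finger_force: 30.0
shift mm [3.2 1.7 1.9] turn deg [-0.04 -0.14 -0.  ] F [ 0.28 -0.4   0.07] t 7.3Traceback (most recent call last):
  File "<stdin>", line 7, in <module>
    return _quantile_unchecked(
        a, q, axis, out, overwrite_input, method, keepdims, weights)
    return _ureduce(a,
                    func=_quantile_ureduce_func,
    ...<5 lines>...
                    overwrite_input=overwrite_input,
                    method=method)
    r = func(a, **kwargs)
    result = _quantile(arr,
                       quantiles=q,
    ...<2 lines>...
                       out=out,
                       weights=wgt)
    slices_having_nans = np.isnan(arr[-1, ...])
                                  ~~~^^^^^^^^^
IndexError: index -1 is out of bounds for axis 0 with size 0
```

View pics/h1.png

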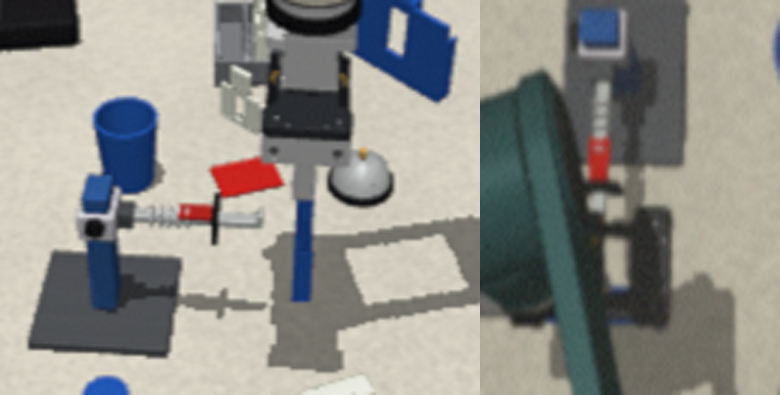

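```bash
python3 -m crank '[[1,[0.01,0.001,0],[0,0,0]],[1,[0.01,0,0],[0,0,0]],[1,[0.01,0,0],[0,0,0]],[1,[0,0,0],[0,0,0]]]'; python3 -m crank '[[1,[0.01,0,0],[0,0,0]],[1,[0.01,0,0],[0,0,0]],[1,[0.01,0,0],[0,0,0]],[1,[0.005,0,0],[0,0,0]],[1,[0,0,0],[0,0,0]],[1,[0,0,0],[0,0,0]]]'; python3 to.py .562 .1955 .143 -1.2
```

```text
time: 7.8
tool_pos: [0.5276, 0.1953, 0.1611]
ee_rot: [3.141, -0.0, -0.022]
wrist_force: [-1.2, -0.5, -1.9]
width: 0.0199
finger_force: 30.0
time: 8.4
tool_pos: [0.561, 0.1948, 0.1613]
ee_rot: [3.141, 0.0, -0.021]
wrist_force: [0.1, 0.2, -1.5]
width: 0.0196
finger_force: 30.0
shift mm [ 0.9 -0.7 18.3] turn deg [0.01 0.03 0.01] F [ 0.05  0.19 -1.54] t 8.4
```

Over the bar without contact. Lowering by feel.

```bash
python3 -m crank '[[1,[0,0,0.007],[0,0,0]],[1,[0,0,0.005],[0,0,0]],[1,[0,0,0.002],[0,0,0]],[1,[0,0,0],[0,0,0]],[1,[0,0,0],[0,0,0]]]'; for i in 1 2 3; do python3 -m crank '[[1,[0,0,0.0015],[0,0,0]],[1,[0,0,0],[0,0,0]],[1,[0,0,0],[0,0,0]]]'|egrep 'pos|wrist';done
```

```text
time: 8.9
tool_pos: [0.561, 0.1948, 0.1474]
ee_rot: [3.141, 0.0, -0.021]
wrist_force: [0.0, -0.1, -0.5]
width: 0.0195
finger_force: 30.0
tool_pos: [0.5612, 0.1948, 0.146]
wrist_force: [-0.5, 0.5, -0.4]
tool_pos: [0.5611, 0.1948, 0.1444]
wrist_force: [0.1, 0.5, 0.2]
tool_pos: [0.5611, 0.1948, 0.1429]
wrist_force: [0.2, 0.3, -1.3]
```

```bash
for i in 1 2 3; do python3 -m crank '[[1,[0,0,0.001],[0,0,0]],[1,[0,0,0],[0,0,0]],[1,[0,0,0],[0,0,0]]]'|egrep 'pos|wrist';done
```

```text
tool_pos: [0.5611, 0.1948, 0.1419]
wrist_force: [0.1, -0.6, -0.7]
tool_pos: [0.5611, 0.1948, 0.1409]
wrist_force: [-0.1, -0.6, -1.1]
tool_pos: [0.5612, 0.1948, 0.1403]
wrist_force: [0.1, 0.1, 0.5]
```

```bash
for i in 1 2; do python3 -m crank '[[1,[0,0,0.001],[0,0,0]],[1,[0,0,0],[0,0,0]],[1,[0,0,0],[0,0,0]]]'|egrep 'pos|wrist';done
```

```text
tool_pos: [0.5612, 0.1949, 0.1396]
wrist_force: [-0.6, 0.0, 3.0]
tool_pos: [0.5613, 0.1949, 0.1388]
wrist_force: [-1.9, 0.4, 4.6]
```

```bash
python3 -m crank '[[1,[0,0,-0.002],[0,0,0]],[1,[0.003,0,0],[0,0,0]],[1,[0,0,0],[0,0,0]],[1,[0,0,0],[0,0,0]]]'|egrep 'pos|wrist'; for i in 1 2 3 ; do python3 -m crank '[[1,[0.001,0,0],[0,0,0]],[1,[0,0,0],[0,0,0]],[1,[0,0,0],[0,0,0]]]'|egrep 'pos|wrist';done
```

```text
tool_pos: [0.5642, 0.1949, 0.1397]
wrist_force: [-0.2, -0.4, 2.2]
tool_pos: [0.5645, 0.1948, 0.1397]
wrist_force: [-3.9, 0.7, 2.2]
tool_pos: [0.5656, 0.1948, 0.1397]
wrist_force: [-4.3, 0.9, 2.0]
tool_pos: [0.5668, 0.1948, 0.1397]
wrist_force: [-4.1, 0.6, 2.1]
```

```bash
python3 -m crank '[[1,[-0.003,0,-0.0005],[0,0,0]],[1,[0,0,0],[0,0,0]],[1,[0,0,0],[0,0,0]],[1,[0,0,0],[0,0,0]]]'|egrep 'pos|wrist'; python3 -m crank '[[0.6,[0,0,0],[0,0,0]],[0.6,[0,0,0],[0,0,0]],[0.6,[0,0,0],[0,0,0]],[0.6,[0,0,0],[0,0,0]],[0.6,[0,0,-0.01],[0,0,0]],[0.6,[0,0,-0.03],[0,0,0]],[0.6,[0,0,-0.04],[0,0,0]],[0.6,[0,0,0],[0,0,0]]]';python3 - <<'E'
from h import *
s=vision.snapshot("side");a=s["color"][150:290,165:335]
cv2.imwrite("pics/h2.png",cv2.resize(a,None,fx=4,fy=4,interpolation=2)[:,:,::-1])
P=cloud(s);X,Y,Z=P[...,0],P[...,1],P[...,2];m=masks(s)["blue"]&(X>.53)&(X<.60)&(Y>.1)&(Y<.3)&(Z>.04)&(Z<.22);p=P[m]
for a,b in((.04,.07),(.07,.1),(.1,.14),(.14,.2)):
    r=p[(p[:,2]>a)&(p[:,2]<b)]; print(a,len(r),np.percentile(r,[3,50,97],axis=0).round(4).tolist() if len(r) else "")
E
python3 to.py .5155 -.227 .22 4
```

```text
tool_pos: [0.5644, 0.1947, 0.1404]
wrist_force: [-0.8, 1.0, -0.7]
time: 13.8
tool_pos: [0.5671, 0.1955, 0.2288]
ee_rot: [-3.138, -0.013, -0.021]
wrist_force: [1.1, -0.1, 1.1]
width: 0.0376
finger_force: 0.0
0.04 73 [[0.5552, 0.1463, 0.0567], [0.5605, 0.176, 0.0597], [0.5704, 0.248, 0.0688]]
0.07 75 [[0.5554, 0.1543, 0.0713], [0.5629, 0.2464, 0.086], [0.5704, 0.2488, 0.098]]
0.1 155 [[0.5557, 0.1456, 0.1025], [0.5652, 0.2155, 0.1283], [0.5722, 0.2483, 0.1388]]
0.14 41 [[0.5598, 0.1923, 0.1401], [0.5654, 0.2045, 0.1592], [0.5681, 0.2069, 0.1742]]
shift mm [-41.9 423.2   4.3] turn deg [-0.1  -0.52 -5.18] F [ 0.38  0.1  -0.33] t 13.85
```

View pics/h2.png

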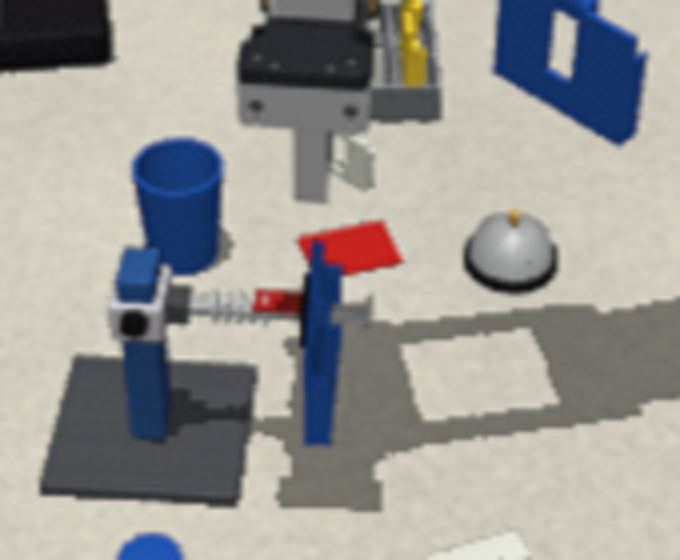

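Blue hangs upright against the pad (crop ≈(320,340)). Next is the yellow tray.

```bash
python3 -m crank '[[0.2,[0,0,0],[0,0,-5.2]],[0.2,[-0.008,0.03,0],[0,0,0]],[0.2,[-0.008,0.045,0],[0,0,0]],[0.2,[-0.009,0.045,0],[0,0,0]],[0.2,[-0.009,0.045,0],[0,0,0]],[0.2,[-0.009,0.045,0],[0,0,0]],[0.2,[-0.009,0.045,0],[0,0,0]],[0.2,[-0.009,0.045,0],[0,0,0]]]';python3 -m crank '[[0.2,[-0.009,0.045,0],[0,0,0]],[0.2,[-0.006,0.04,0],[0,0,0]],[0.2,[-0.005,0.033,0],[0,0,0]],[0.2,[0,0,0],[0,0,0]],[0.2,[0,0,0],[0,0,0]],[0.2,[0,0,0],[0,0,0]]]'; python3 to.py .5145 -.227 .0845 4
```

```text
time: 14.65
tool_pos: [0.5232, -0.1103, 0.2195]
ee_rot: [-3.141, 0.001, 0.07]
wrist_force: [0.6, 0.3, 0.4]
width: 0.0752
finger_force: 0.0
time: 15.25
tool_pos: [0.5125, -0.2268, 0.22]
ee_rot: [-3.141, 0.001, 0.071]
wrist_force: [-0.1, -1.0, -0.6]
width: 0.0752
finger_force: 0.0
shift mm [  2.    0.5 135.5] turn deg [-0.06  0.04  0.08] F [-0.09 -0.98 -0.61] t 15.25
```

```bash
python3 -m crank '[[0.2,[0.002,0.0005,0.03],[0,0,0]],[0.2,[0,0,0.03],[0,0,0]],[0.2,[0,0,0.03],[0,0,0]],[0.2,[0,0,0.025],[0,0,0]],[0.2,[0,0,0.015],[0,0,0]],[0.2,[0,0,0.0055],[0,0,0]],[0.2,[0,0,0],[0,0,0]],[0.2,[0,0,0],[0,0,0]]]';python3 -m crank '[[0.2,[0,0,0],[0,0,0]],[0.2,[0,0,0],[0,0,0]]]';  python3 to.py .5145 -.227 .0845 4
```

```text
time: 16.05
tool_pos: [0.5156, -0.2284, 0.0866]
ee_rot: [3.14, -0.002, 0.071]
wrist_force: [0.2, 0.0, 0.4]
width: 0.0751
finger_force: 0.0
time: 16.25
tool_pos: [0.5153, -0.2287, 0.0864]
ee_rot: [3.14, -0.002, 0.07]
wrist_force: [-0.3, -0.1, -0.0]
width: 0.0748
finger_force: 0.0
shift mm [-0.7 -1.8  1.9] turn deg [ 0.09 -0.12  0.01] F [-0.29 -0.07 -0.01] t 16.25
```

```bash
python3 -m crank '[[0.4,[-0.0005,-0.0015,0.002],[0,0,0]],[1,[0,0,0],[0,0,0]],[1,[0,0,0],[0,0,0]],[1,[0,0,0],[0,0,0]],[1,[0,0,0],[0,0,0]],[1,[0,0,0],[0,0,0]],[1,[0,0,0],[0,0,0]],[1,[0,0,0],[0,0,0]]]';python3 -m crank '[[1,[0,0,0],[0,0,0]]]'
```

```text
time: 17.05
tool_pos: [0.514, -0.2269, 0.083]
ee_rot: [3.141, -0.0, 0.07]
wrist_force: [1.2, -0.2, -0.4]
width: 0.0277
finger_force: 30.0
time: 17.15
tool_pos: [0.514, -0.2269, 0.083]
ee_rot: [3.141, -0.0, 0.07]
wrist_force: [0.2, -0.2, -0.9]
width: 0.028
finger_force: 30.0
```

```bash
python3 -m crank '[[1,[0,0,-0.02],[0,0,0]],[1,[0,0,-0.03],[0,0,0]],[1,[0,0,-0.03],[0,0,0]],[1,[0,0,-0.03],[0,0,0]],[1,[0,0,-0.03],[0,0,0]],[1,[0,0,0],[0,0,2.6]],[1,[0,0,0],[0,0,2.6]],[1,[-0.003,-0.02,0],[0,0,0]]]';python3 -m crank '[[1,[-0.003,-0.04,0],[0,0,0]],[1,[-0.003,-0.045,0],[0,0,0]],[1,[-0.003,-0.045,0],[0,0,0]],[1,[-0.003,-0.045,0],[0,0,0]],[1,[-0.003,-0.045,0],[0,0,0]],[1,[-0.003,-0.045,0],[0,0,0]],[1,[-0.003,-0.045,0],[0,0,0]],[1,[-0.003,-0.045,0],[0,0,0]]]';python3 -m crank '[[1,[-0.003,-0.03,0],[0,0,0]],[1,[0,-0.016,0],[0,0,0]],[1,[0,0,0],[0,0,0]],[1,[0,0,0],[0,0,0]],[1,[0,0,0],[0,0,0]]]'; python3 to.py .495 .1948 .157 -1.2
```

```text
time: 17.95
tool_pos: [0.5112, -0.2077, 0.2225]
ee_rot: [3.141, 0.001, -0.024]
wrist_force: [1.1, -0.2, 0.1]
width: 0.0278
finger_force: 30.0
time: 18.75
tool_pos: [0.4932, 0.1514, 0.2227]
ee_rot: [-3.141, 0.001, -0.019]
wrist_force: [1.1, -0.2, -1.2]
width: 0.0281
finger_force: 30.0
time: 19.25
tool_pos: [0.4929, 0.1934, 0.2229]
ee_rot: [3.141, 0.0, -0.022]
wrist_force: [-0.2, 0.0, -1.0]
width: 0.0279
finger_force: 30.0
shift mm [ 2.1 -1.5 65.9] turn deg [ 0.04  0.01 -0.09] F [-0.21  0.02 -1.05] t 19.25
```

```bash
python3 -m crank '[[1,[0.002,-0.0015,0.02],[0,0,0]],[1,[0,0,0.03],[0,0,0]],[1,[0,0,0.013],[0,0,0]],[1,[0,0,0.004],[0,0,0]],[1,[0,0,0],[0,0,0]],[1,[0,0,0],[0,0,0]],[1,[0,0,0],[0,0,0]]]';python3 -m crank '[[1,[0.01,0,0],[0,0,0]],[1,[0.01,0,0],[0,0,0]],[1,[0.01,0,0],[0,0,0]],[1,[0.01,0,0],[0,0,0]],[1,[0,0,0],[0,0,0]],[1,[0,0,0],[0,0,0]]]'; python3 to.py .5475 .1948 .139 -1.2
```

```text
time: 19.95
tool_pos: [0.4956, 0.1964, 0.1576]
ee_rot: [-3.141, -0.003, -0.021]
wrist_force: [0.3, 0.3, -0.7]
width: 0.0277
finger_force: 30.0
time: 20.55
tool_pos: [0.5349, 0.1953, 0.1555]
ee_rot: [3.141, 0.001, -0.021]
wrist_force: [1.1, 0.7, -0.9]
width: 0.0279
finger_force: 30.0
shift mm [12.7  0.2 16.5] turn deg [0.02 0.06 0.  ] F [ 1.13  0.71 -0.92] t 20.55
```

```bash
python3 -m crank '[[1,[0.005,0,0],[0,0,0]],[1,[0.004,0,0],[0,0,0]],[1,[0.003,0,0],[0,0,0]],[1,[0,0,0],[0,0,0]],[1,[0,0,0],[0,0,0]]]';python3 -m crank '[[1,[0,0,0.005],[0,0,0]],[1,[0,0,0.005],[0,0,0]],[1,[0,0,0.003],[0,0,0]],[1,[0,0,0],[0,0,0]],[1,[0,0,0],[0,0,0]]]'; for i in 1 2 3; do python3 -m crank '[[1,[0,0,0.0015],[0,0,0]],[1,[0,0,0],[0,0,0]],[1,[0,0,0],[0,0,0]]]'|egrep 'pos|wrist';done
```

```text
time: 21.05
tool_pos: [0.5467, 0.1951, 0.1559]
ee_rot: [3.141, 0.0, -0.021]
wrist_force: [-0.6, 0.4, -1.3]
width: 0.0276
finger_force: 30.0
time: 21.55
tool_pos: [0.5466, 0.1951, 0.1428]
ee_rot: [3.141, 0.0, -0.021]
wrist_force: [0.3, 0.2, -0.6]
width: 0.0275
finger_force: 30.0
tool_pos: [0.5468, 0.1951, 0.1415]
wrist_force: [-0.2, 0.4, -1.4]
tool_pos: [0.5467, 0.1951, 0.1399]
wrist_force: [0.5, 0.1, -1.0]
tool_pos: [0.5469, 0.1952, 0.1386]
wrist_force: [1.1, -0.7, -0.5]
```

```bash
for i in 1 2; do python3 -m crank '[[1,[0,0,0.001],[0,0,0]],[1,[0,0,0],[0,0,0]],[1,[0,0,0],[0,0,0]]]'|egrep 'pos|wrist';done
```

```text
tool_pos: [0.5469, 0.1952, 0.1379]
wrist_force: [0.1, -0.8, 1.3]
tool_pos: [0.5469, 0.1952, 0.1371]
wrist_force: [-0.4, 0.1, 4.3]
```

```bash
python3 -m crank '[[1,[0.001,0,-0.0012],[0,0,0]],[1,[0.001,0,0],[0,0,0]],[1,[0,0,0],[0,0,0]],[1,[0,0,0],[0,0,0]]]'|egrep 'pos|wrist'; for i in 1 2 3 ; do python3 -m crank '[[1,[0.001,0,0],[0,0,0]],[1,[0,0,0],[0,0,0]],[1,[0,0,0],[0,0,0]]]'|egrep 'pos|wrist';done
```

```text
tool_pos: [0.5485, 0.1952, 0.1375]
wrist_force: [-2.3, -0.6, 4.2]
tool_pos: [0.5497, 0.1951, 0.1376]
wrist_force: [-1.6, 0.2, 2.9]
tool_pos: [0.5504, 0.1951, 0.1375]
wrist_force: [-3.2, 0.7, 3.3]
tool_pos: [0.5508, 0.1951, 0.1374]
wrist_force: [-5.4, 0.7, 3.4]
```

```bash
python3 -m crank '[[1,[0,0,-0.001],[0,0,0]],[1,[0,0,0],[0,0,0]],[1,[0,0,0],[0,0,0]]]'|egrep 'pos|wrist'; python3 -m crank '[[0.6,[-0.001,0,0],[0,0,0]],[0.5,[0,0,0],[0,0,0]],[0.5,[0,0,0],[0,0,0]],[0.5,[0,0,0],[0,0,0]],[0.5,[0,0,-0.01],[0,0,0]],[0.4,[0,0,-0.03],[0,0,0]],[0.3,[0,0,-0.04],[0,0,0]],[0.2,[0,0,0],[0,0,0]]]';python3 - <<'E'
from h import *
s=vision.snapshot("side");a=s["color"][150:290,165:335]
cv2.imwrite("pics/h3.png",cv2.resize(a,None,fx=4,fy=4,interpolation=2)[:,:,::-1])
P=cloud(s);X,Y,Z=P[...,0],P[...,1],P[...,2]
for c in("blue","yellow"):
  m=masks(s)[c]&(X>.52)&(X<.60)&(Y>.1)&(Y<.3)&(Z>.04)&(Z<.22);p=P[m]
  for a,b in((.04,.07),(.07,.1),(.1,.14),(.143,.2)):
    r=p[(p[:,2]>a)&(p[:,2]<b)]; print(c,a,len(r),np.percentile(r,[3,50,97],axis=0).round(4).tolist() if len(r) else "")
E
python3 to.py .5505 -.2265 .22 4
```

```text
tool_pos: [0.5513, 0.195, 0.1381]
wrist_force: [-4.0, -0.1, 1.8]
time: 25.45
tool_pos: [0.5539, 0.1958, 0.2269]
ee_rot: [-3.138, -0.014, -0.021]
wrist_force: [-0.0, -0.8, 1.3]
width: 0.0678
finger_force: 0.0
blue 0.04 27 [[0.5578, 0.1451, 0.0575], [0.5646, 0.2463, 0.0632], [0.5703, 0.249, 0.0695]]
blue 0.07 56 [[0.5578, 0.1768, 0.0718], [0.5645, 0.2463, 0.085], [0.5703, 0.2501, 0.0982]]
blue 0.1 115 [[0.558, 0.1813, 0.1032], [0.5659, 0.2242, 0.1276], [0.5721, 0.2489, 0.1393]]
blue 0.143 36 [[0.5628, 0.194, 0.1455], [0.5655, 0.2048, 0.1626], [0.5682, 0.2075, 0.1756]]
yellow 0.04 54 [[0.5407, 0.1521, 0.0625], [0.5461, 0.1733, 0.0659], [0.5532, 0.242, 0.0691]]
yellow 0.07 64 [[0.5408, 0.1537, 0.0706], [0.5483, 0.24, 0.0862], [0.5534, 0.2426, 0.0992]]
yellow 0.1 110 [[0.5412, 0.1526, 0.1028], [0.5486, 0.2289, 0.1268], [0.5559, 0.2424, 0.1386]]
yellow 0.143 47 [[0.5482, 0.1874, 0.1461], [0.5528, 0.2089, 0.1638], [0.5554, 0.2118, 0.1746]]
shift mm [  6.4 422.    2.9] turn deg [-0.1  -0.53 -5.19] F [ 0.75 -0.51 -0.28] t 25.5
```

View pics/h3.png

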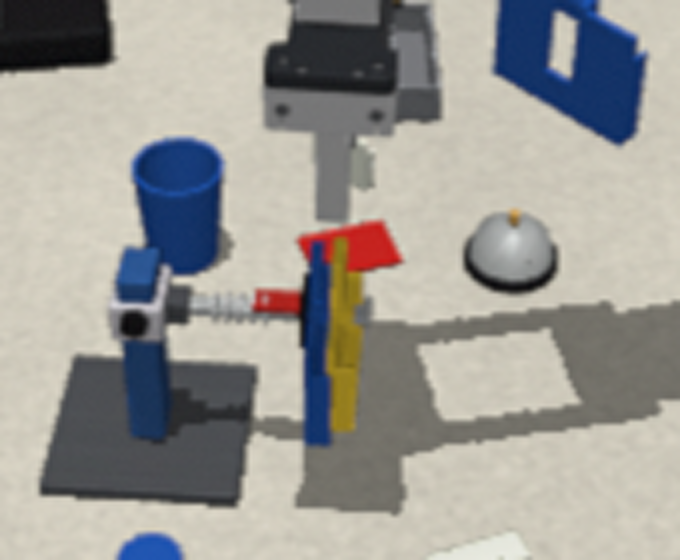

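Both nest upright, with yellow's edges inside blue. Now the white tray.

```bash
python3 -m crank '[[0.2,[0,0,0],[0,0,-5.2]],[0.2,[-0.003,0.03,0],[0,0,0]],[0.2,[-0.003,0.045,0],[0,0,0]],[0.2,[-0.003,0.045,0],[0,0,0]],[0.2,[-0.003,0.045,0],[0,0,0]],[0.2,[-0.003,0.045,0],[0,0,0]],[0.2,[-0.003,0.045,0],[0,0,0]],[0.2,[-0.003,0.045,0],[0,0,0]]]';python3 -m crank '[[0.2,[-0.003,0.045,0],[0,0,0]],[0.2,[-0.003,0.04,0],[0,0,0]],[0.2,[-0.003,0.036,0],[0,0,0]],[0.2,[0,0,0],[0,0,0]],[0.2,[0,0,0],[0,0,0]],[0.2,[0,0,0],[0,0,0]]]'; python3 to.py .5505 -.2265 .0745 4
```

```text
time: 26.3
tool_pos: [0.5501, -0.1074, 0.2176]
ee_rot: [-3.141, 0.001, 0.07]
wrist_force: [-0.1, -0.9, -0.3]
width: 0.0751
finger_force: 0.0
time: 26.9
tool_pos: [0.5502, -0.2258, 0.2182]
ee_rot: [-3.141, 0.001, 0.071]
wrist_force: [0.0, 0.2, 0.5]
width: 0.0753
finger_force: 0.0
shift mm [  0.3   0.8 143.7] turn deg [-0.06  0.03  0.08] F [0.01 0.21 0.47] t 26.9
```

```bash
python3 -m crank '[[0.2,[0,0.0005,0.03],[0,0,0]],[0.2,[0,0,0.03],[0,0,0]],[0.2,[0,0,0.03],[0,0,0]],[0.2,[0,0,0.025],[0,0,0]],[0.2,[0,0,0.015],[0,0,0]],[0.2,[0,0,0.01],[0,0,0]],[0.2,[0,0,0],[0,0,0]],[0.2,[0,0,0],[0,0,0]]]';python3 -m crank '[[0.2,[0,0,0],[0,0,0]],[0.2,[0,0,0],[0,0,0]]]';  python3 to.py .5505 -.2265 .0745 4
```

```text
time: 27.7
tool_pos: [0.5511, -0.2275, 0.08]
ee_rot: [3.14, -0.002, 0.071]
wrist_force: [-0.2, -0.5, 0.1]
width: 0.0752
finger_force: 0.0
time: 27.9
tool_pos: [0.5511, -0.228, 0.0802]
ee_rot: [3.14, -0.002, 0.07]
wrist_force: [-0.8, 0.1, -0.4]
width: 0.075
finger_force: 0.0
shift mm [-0.6 -1.5  5.7] turn deg [ 0.09 -0.14  0.01] F [-0.82  0.12 -0.38] t 27.9
```

```bash
python3 -m crank '[[0.4,[-0.0005,-0.0015,0.004],[0,0,0]],[0.4,[0,0,0],[0,0,0]],[0.4,[0,0,0],[0,0,0]],[0.4,[0,0,0],[0,0,0]]]';python3 -m crank '[[1,[0,0,0],[0,0,0]],[1,[0,0,0],[0,0,0]],[1,[0,0,0],[0,0,0]],[1,[0,0,0],[0,0,0]],[1,[0,0,0],[0,0,0]]]'
```

```text
time: 28.3
tool_pos: [0.5497, -0.2261, 0.0747]
ee_rot: [3.142, 0.0, 0.07]
wrist_force: [-0.1, 0.8, 0.4]
width: 0.0562
finger_force: 0.0
time: 28.8
tool_pos: [0.5497, -0.2262, 0.0747]
ee_rot: [3.141, -0.0, 0.07]
wrist_force: [0.5, -0.1, -0.1]
width: 0.0357
finger_force: 30.0
```

```bash
python3 -m crank '[[1,[0,0,-0.02],[0,0,0]],[1,[0,0,-0.03],[0,0,0]],[1,[0,0,-0.03],[0,0,0]],[1,[0,0,-0.035],[0,0,0]],[1,[0,0,-0.035],[0,0,0]],[1,[0,0,0],[0,0,2.6]],[1,[0,0,0],[0,0,2.6]],[1,[-0.007,-0.02,0],[0,0,0]]]';python3 -m crank '[[1,[-0.007,-0.04,0],[0,0,0]],[1,[-0.007,-0.045,0],[0,0,0]],[1,[-0.007,-0.045,0],[0,0,0]],[1,[-0.007,-0.045,0],[0,0,0]],[1,[-0.007,-0.045,0],[0,0,0]],[1,[-0.007,-0.045,0],[0,0,0]],[1,[-0.007,-0.045,0],[0,0,0]],[1,[-0.007,-0.045,0],[0,0,0]]]';python3 -m crank '[[1,[-0.007,-0.03,0],[0,0,0]],[1,[-0.004,-0.016,0],[0,0,0]],[1,[0,0,0],[0,0,0]],[1,[0,0,0],[0,0,0]],[1,[0,0,0],[0,0,0]]]'; python3 to.py .487 .195 .155 -1.2
```

```text
time: 29.6
tool_pos: [0.5432, -0.2074, 0.2242]
ee_rot: [3.141, 0.0, -0.024]
wrist_force: [-0.0, 0.3, -1.5]
width: 0.0356
finger_force: 30.0
time: 30.4
tool_pos: [0.4937, 0.152, 0.2246]
ee_rot: [-3.142, 0.0, -0.021]
wrist_force: [0.2, 0.1, -0.8]
width: 0.0358
finger_force: 30.0
time: 30.9
tool_pos: [0.4847, 0.1953, 0.2246]
ee_rot: [3.141, 0.0, -0.022]
wrist_force: [0.1, 0.4, -1.1]
width: 0.0356
finger_force: 30.0
shift mm [ 2.3  0.2 69.6] turn deg [ 0.04  0.   -0.06] F [ 0.08  0.4  -1.05] t 30.9
```

```bash
python3 -m crank '[[1,[0.002,0.0005,0.02],[0,0,0]],[1,[0,0,0.03],[0,0,0]],[1,[0,0,0.015],[0,0,0]],[1,[0,0,0.005],[0,0,0]],[1,[0,0,0],[0,0,0]],[1,[0,0,0],[0,0,0]],[1,[0,0,0],[0,0,0]]]';python3 -m crank '[[1,[0.01,0,0],[0,0,0]],[1,[0.01,0,0],[0,0,0]],[1,[0.01,0,0],[0,0,0]],[1,[0.01,0,0],[0,0,0]],[1,[0,0,0],[0,0,0]],[1,[0,0,0],[0,0,0]]]'; python3 to.py .534 .195 .1475 -1.2
```

```text
time: 31.6
tool_pos: [0.4873, 0.196, 0.1563]
ee_rot: [-3.141, -0.003, -0.021]
wrist_force: [0.1, 0.1, -0.8]
width: 0.0358
finger_force: 30.0
time: 32.2
tool_pos: [0.5266, 0.1949, 0.1542]
ee_rot: [3.141, 0.001, -0.021]
wrist_force: [0.4, -0.0, -0.9]
width: 0.0359
finger_force: 30.0
shift mm [ 7.4 -0.2  6.7] turn deg [ 0.01  0.06 -0.  ] F [ 0.36 -0.04 -0.91] t 32.2
```

```bash
python3 -m crank '[[1,[0.004,0,0.004],[0,0,0]],[1,[0,0,0.0025],[0,0,0]],[1,[0,0,0],[0,0,0]],[1,[0,0,0],[0,0,0]]]'|egrep 'pos|wrist'; for i in 1 2 3; do python3 -m crank '[[1,[0,0,0.001],[0,0,0]],[1,[0,0,0],[0,0,0]],[1,[0,0,0],[0,0,0]]]'|egrep 'pos|wrist';done
```

```text
tool_pos: [0.5301, 0.1949, 0.148]
wrist_force: [0.6, 0.4, -1.3]
tool_pos: [0.5304, 0.1949, 0.1473]
wrist_force: [-0.5, 0.5, -0.2]
tool_pos: [0.5304, 0.1949, 0.1461]
wrist_force: [-0.2, -0.5, -0.3]
tool_pos: [0.5305, 0.1949, 0.1452]
wrist_force: [0.7, 0.4, -1.0]
```

```bash
for i in 1 2; do python3 -m crank '[[1,[0,0,0.001],[0,0,0]],[1,[0,0,0],[0,0,0]],[1,[0,0,0],[0,0,0]]]'|egrep 'pos|wrist';done
```

```text
tool_pos: [0.5305, 0.1949, 0.1445]
wrist_force: [-1.1, 0.2, 1.1]
tool_pos: [0.5305, 0.195, 0.1438]
wrist_force: [-1.1, -1.3, 3.6]
```

```bash
python3 -m crank '[[1,[0,0,-0.0035],[0,0,0]],[1,[0.003,0,0],[0,0,0]],[1,[0.002,0,0],[0,0,0]],[1,[0,0,0],[0,0,0]],[1,[0,0,0],[0,0,0]]]'|egrep 'pos|wrist|rot'; for i in 1 2 3; do python3 -m crank '[[1,[0.001,0,0],[0,0,0]],[1,[0.001,0,0],[0,0,0]],[1,[0,0,0],[0,0,0]],[1,[0,0,0],[0,0,0]]]'|egrep 'pos|wrist';done
```

```text
tool_pos: [0.5353, 0.1947, 0.146]
ee_rot: [3.141, 0.001, -0.021]
wrist_force: [-0.2, -0.8, -0.1]
tool_pos: [0.5365, 0.1948, 0.1463]
wrist_force: [-4.4, -0.0, -0.7]
tool_pos: [0.5391, 0.1947, 0.1464]
wrist_force: [-3.9, 0.2, -1.2]
tool_pos: [0.5409, 0.1947, 0.1464]
wrist_force: [-5.3, 0.3, 0.0]
```

```bash
for i in 1 2 3; do python3 -m crank '[[1,[0.001,0,0],[0,0,0]],[1,[0.001,0,0],[0,0,0]],[1,[0,0,0],[0,0,0]],[1,[0,0,0],[0,0,0]]]'|egrep 'pos|wrist';done; python3 - <<'E'
from h import *
s=vision.snapshot("side");a=s["color"][190:270,205:285]
cv2.imwrite("pics/h4.png",cv2.resize(a,None,fx=7,fy=7,interpolation=2)[:,:,::-1])
E
```

```text
tool_pos: [0.5425, 0.1946, 0.1463]
wrist_force: [-6.1, -0.5, -1.0]
tool_pos: [0.544, 0.1946, 0.1462]
wrist_force: [-6.9, -0.1, 0.2]
tool_pos: [0.5455, 0.1946, 0.1461]
wrist_force: [-8.6, -0.8, -0.6]
```

View pics/h4.png

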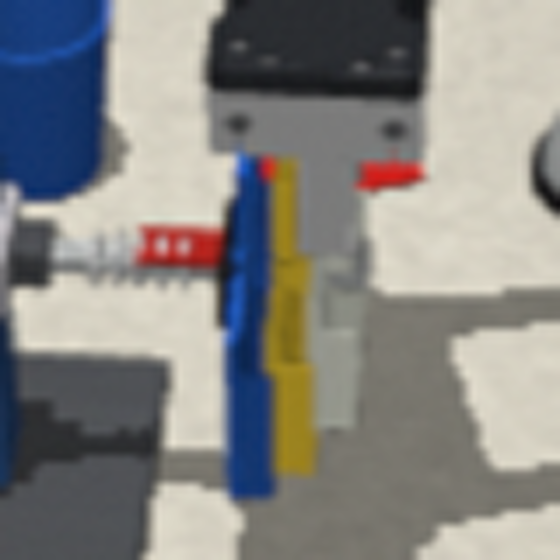

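The stack is upright and compressed, with white seated in yellow (crop ≈(335,340)). The pad is about 9 mm in. One more millimetre, then lower.

```bash
python3 -m crank '[[1,[0.001,0,0],[0,0,0]],[1,[0,0,0.002],[0,0,0]],[1,[0,0,0],[0,0,0]]]'|egrep 'pos|wrist'; for i in 1 2; do python3 -m crank '[[1,[0,0,0.001],[0,0,0]],[1,[0,0,0.001],[0,0,0]],[1,[0,0,0],[0,0,0]],[1,[0,0,0],[0,0,0]]]'|egrep 'pos|wrist';done
```

```text
tool_pos: [0.5464, 0.1946, 0.1447]
wrist_force: [-10.2, -1.1, 2.6]
tool_pos: [0.5464, 0.1947, 0.1433]
wrist_force: [-9.9, -0.8, 3.7]
tool_pos: [0.5463, 0.1949, 0.1414]
wrist_force: [-9.6, 0.5, 2.8]
```

```bash
for i in 1 2 ; do python3 -m crank '[[1,[0,0,0.001],[0,0,0]],[1,[0,0,0.001],[0,0,0]],[1,[0,0,0],[0,0,0]],[1,[0,0,0],[0,0,0]]]'|egrep 'pos|wrist';done; python3 -m crank '[[1,[0,0,0.001],[0,0,0]],[1,[0,0,0],[0,0,0]],[1,[0,0,0],[0,0,0]]]'|egrep 'pos|wrist'
```

```text
tool_pos: [0.5463, 0.1949, 0.1394]
wrist_force: [-10.8, 0.3, 4.7]
tool_pos: [0.5463, 0.195, 0.1374]
wrist_force: [-10.6, 0.4, 3.6]
tool_pos: [0.5463, 0.195, 0.1364]
wrist_force: [-10.3, -0.1, 4.1]
```

```bash
for i in 1 2 3; do python3 -m crank '[[1,[0,0,0.0007],[0,0,0]],[1,[0,0,0],[0,0,0]],[1,[0,0,0],[0,0,0]]]'|egrep 'pos|wrist';done
```

```text
tool_pos: [0.5463, 0.195, 0.1358]
wrist_force: [-9.5, 0.4, 4.4]
tool_pos: [0.5463, 0.195, 0.1354]
wrist_force: [-11.1, -0.0, 5.2]
tool_pos: [0.5463, 0.195, 0.1351]
wrist_force: [-11.8, 0.0, 6.8]
```

```bash
for i in 1 2 3; do python3 -m crank '[[1,[-0.001,0,0],[0,0,0]],[1,[0,0,0],[0,0,0]],[1,[0,0,0],[0,0,0]]]'|egrep 'pos|wrist';done
```

```text
tool_pos: [0.5463, 0.195, 0.1353]
wrist_force: [-9.7, -0.0, 5.8]
tool_pos: [0.5462, 0.195, 0.1355]
wrist_force: [-6.8, 0.0, 4.4]
tool_pos: [0.5461, 0.195, 0.1356]
wrist_force: [-5.3, -0.8, 4.5]
```

```bash
for i in 1 2 3; do python3 -m crank '[[1,[-0.001,0,-0.0002],[0,0,0]],[1,[0,0,0],[0,0,0]],[1,[0,0,0],[0,0,0]]]'|egrep 'pos|wrist';done
```

```text
tool_pos: [0.5459, 0.195, 0.1354]
wrist_force: [-0.9, -0.3, 5.9]
tool_pos: [0.5451, 0.195, 0.1354]
wrist_force: [-2.1, 0.1, 4.9]
tool_pos: [0.544, 0.195, 0.1354]
wrist_force: [-0.6, 0.7, 4.6]
```

```bash
for i in 1 2; do python3 -m crank '[[1,[-0.001,0,-0.0004],[0,0,0]],[1,[0,0,0],[0,0,0]],[1,[0,0,0],[0,0,0]]]'|egrep 'time|pos|wrist';done
```

```text
time: 42.25
tool_pos: [0.5439, 0.195, 0.1357]
wrist_force: [6.0, 2.1, 4.9]
time: 42.55
tool_pos: [0.5437, 0.195, 0.136]
wrist_force: [7.8, 1.9, 3.4]
```

The lip now holds the stack: pulling forward is resisted. Easing off and releasing.

```bash
python3 -m crank '[[1,[0.0015,0,-0.0003],[0,0,0]],[1,[0,0,0],[0,0,0]],[1,[0,0,0],[0,0,0]]]'|egrep 'pos|wrist'; python3 -m crank '[[0.6,[0,0,0],[0,0,0]],[0.4,[0,0,0],[0,0,0]],[0.4,[0,0,0],[0,0,0]],[0.4,[0,0,0],[0,0,0]],[0.4,[0,0,-0.01],[0,0,0]],[0.4,[0,0,-0.03],[0,0,0]],[0.4,[0,0,-0.04],[0,0,0]],[0.4,[0,0,0],[0,0,0]]]';python3 - <<'E'
from h import *
s=vision.snapshot("side");a=s["color"][150:290,165:335]
cv2.imwrite("pics/h5.png",cv2.resize(a,None,fx=4,fy=4,interpolation=2)[:,:,::-1])
P=cloud(s);X,Y,Z=P[...,0],P[...,1],P[...,2];M=masks(s)
for c in("blue","yellow","any"):
  m=(M[c] if c in M else X>0)&(X>.525 if c!="any" else X>.515)&(X<(.60 if c!="any" else .543))&(Y>.14)&(Y<.26)&(Z>.04)&(Z<.19);p=P[m]
  for a,b in((.04,.08),(.08,.11),(.11,.14),(.143,.2)):
    r=p[(p[:,2]>a)&(p[:,2]<b)]; print(c,a,len(r),np.percentile(r,[3,50,97],axis=0).round(4).tolist() if len(r) else "")
E
```

```text
tool_pos: [0.5438, 0.195, 0.1359]
wrist_force: [5.8, 1.6, 4.2]
time: 43.65
tool_pos: [0.5448, 0.1954, 0.2232]
ee_rot: [-3.138, -0.013, -0.021]
wrist_force: [0.2, -0.9, 0.6]
width: 0.0565
finger_force: 0.0
blue 0.04 47 [[0.5653, 0.1766, 0.0579], [0.5725, 0.2466, 0.0692], [0.5779, 0.2486, 0.0786]]
blue 0.08 67 [[0.5652, 0.1764, 0.0806], [0.5727, 0.2465, 0.0936], [0.5777, 0.2502, 0.1083]]
blue 0.11 99 [[0.5674, 0.1866, 0.1112], [0.5748, 0.2189, 0.132], [0.5806, 0.248, 0.1385]]
blue 0.143 44 [[0.5703, 0.1913, 0.1453], [0.5734, 0.204, 0.1614], [0.5778, 0.2069, 0.1747]]
yellow 0.04 43 [[0.5507, 0.1529, 0.0613], [0.5575, 0.2383, 0.0677], [0.5609, 0.2419, 0.0796]]
yellow 0.08 52 [[0.5508, 0.185, 0.0816], [0.5559, 0.2396, 0.0956], [0.5609, 0.2427, 0.1088]]
yellow 0.11 74 [[0.5527, 0.1851, 0.1117], [0.5594, 0.2223, 0.1314], [0.5637, 0.2415, 0.1384]]
yellow 0.143 47 [[0.556, 0.1874, 0.1448], [0.5602, 0.2073, 0.165], [0.5629, 0.2106, 0.1746]]
any 0.04 44 [[0.5331, 0.158, 0.0699], [0.5374, 0.1756, 0.0722], [0.5416, 0.2347, 0.079]]
any 0.08 35 [[0.5338, 0.2301, 0.0817], [0.5367, 0.2329, 0.0958], [0.5415, 0.2354, 0.1081]]
any 0.11 63 [[0.5311, 0.1621, 0.1118], [0.5379, 0.2011, 0.132], [0.5428, 0.2342, 0.1392]]
any 0.143 15 [[0.5417, 0.1808, 0.1464], [0.542, 0.1859, 0.16], [0.5429, 0.2164, 0.1742]]
```

View pics/h5.png

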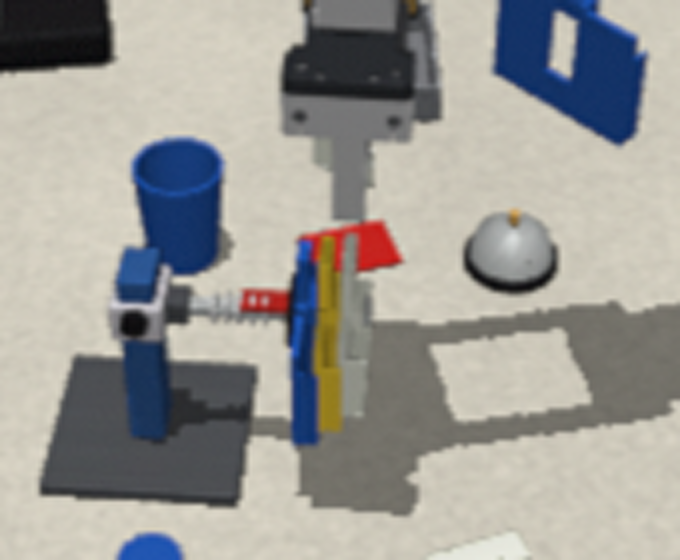

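All three tabs are level (tops at about 0.1745 m), 14 mm apart and upright. The pad is about 8 mm in, and nothing else has moved.

```bash
python3 -m crank '[[0.4,[0,0,-0.02],[0,0,0]],[0.4,[0,0,0],[0,0,0]]]'|head -2; python3 -c "
from bench import robot
print(robot.close_job())"
```

```text
time: 43.9
tool_pos: [0.5425, 0.1948, 0.237]
the job is handed in; nothing more can be done
None
```

The blue, yellow and white trays hang nested in that order on the hook, with the spring pad about 8 mm in and the white tray held behind the lip; I handed the job in at about 44 s, and no verdict came back.

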